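Set a dressing canister's lid seal in the toggle clamp

ROBOT

A 6-joint arm with a two-finger parallel gripper is mounted at the origin on the work surface. World frame = base frame: x ahead of the robot, y to its left, z up, the work surface at z = 0. Lengths are in m, angles in rad, forces in N, time in s.
With the tool pointing down it reaches from about 0.25 to 0.725 m from the base axis. Payload 4 kg.
Tool frame: the origin (TCP) lies midway between the tips of the shut fingers; the grasp point (between the pads) lies 19 mm behind it; z points along the fingers, y is the direction in which the jaws open and shut (so a half turn about z gives the same grasp; the last joint's range is limited). The gripper opens to 85 mm and grips with 20 to 120 N. Pads are 22 mm wide; open, the fingers measure 114 mm over their backs; the gripper's body (76 mm by 85 mm) begins 54 mm behind the grasp point. The pads swing forward as they close: fully open they stand 13 mm farther back than shut.
Start: joints at [0, 0.241, 0.005, 1.335, 0, 1.571], TCP at [0.5, -0, 0.231] pointing down, gripper open.
Joint ranges: [-2.72, 2.72], [-1.05, 1.87], [-1.09, 1.28], [-1.99, 2.15], [-1.42, 1.44], [-3.14, 3.14]. Speed limits (rad/s): [2.79, 2.79, 3.14, 3.14, 3.14, 3.14].

INTERFACE

Orientations are given as a unit quaternion [x, y, z, w].
In Python, from bench import * gives the robot as it stands.
- The arm moves only by the tool play_rows, never from a script. Its argument "steps" is one flat list of numbers, 4 for each row, row after row: the shift along the tool's x, y, z in m, then the turn about the tool's z in rad. A call has 1 to 20 rows; each row shifts and turns the commanded pose from where the row before left it, along the tool's axes as they then stand; what a row does not reach is not made up. A row lasts 1/12 s, in which the tool goes at most 41.7 mm and 7.16 degrees, less where a joint would pass 70% of its speed; a pose out of reach is approached as far as the arm can. A call is refused whole if a number of a shift passes 0.0417 or a number of a turn 0.125, either way. A call with a gripper value outside its range is refused whole. "gripper" is the closure, from 0 (fully open) to 1 (shut), set as the call begins (left out, the last holds). The fingers move at their own pace and stop on an object; "grip_force" is the grip in N (left out, the last holds). Time passes only in rows, so rows that do not move let the fingers close. It gives the time, the measured TCP pose, the force and the opening at its end, in the units of the state.
- get_obs(): the state, without advancing time (a new reading comes with each control period).
- camera(name): name is "scene" or "side" or "wrist"; returns the picture (420x560x3 uint8, red, green, blue); there is no depth.
- camera_model(name): a dict with "camera_matrix" (3x3 intrinsics, pixels), "distortion" ([k1, k2, p1, p2, k3] as OpenCV has them; the pictures are not rectified), "R" (3x3) and "t" (3): a world point X has camera coordinates R X + t. Camera axes: x right, y down, z forward; pixel columns grow to the right and rows downward; lengths in m; the calibration is good to about 2 mm. A picture is of the moment at which its call begins: read the wrist's pose just before it. camera_model takes no time and is no camera call; for the wrist camera it gives the pose at the moment of the call.
- hand_in(): hands the job in, once; it reports no verdict.
Trained networks look in the newest picture that a camera, given by its name, has taken for a name from the list of things; names that differ only in an ending like _2 or _b are one class to them, and where a whole thing is asked for, a point or a joint stands for the part that bears it (a point fixed in the world has none). Each returns a list of dicts, best first, with "conf" (0 to 1); they miss things now and then, are a little off and sometimes report something else, mostly with a low value. They report only what shows in the picture. A call takes as long as a camera call. They do not tell look-alikes from the thing itself.
- masks_of(camera, query): "region" (420x560 bool, what is visible of it) and "box" ([centre column, centre row, width, height] in pixels, round what is visible of it).
The state is a dict: "time": time; "joint_positions": joint angles; "joint_velocities": joint speeds; "joint_efforts": joint torques, N m; "ee_pos": TCP position; "tcp_rot": TCP orientation; "ft_force": force on the tool from outside, world axes, zero at the start; "torque": the same for the moment, N m; "width": opening from 0.0 (shut) to 1.0 (fully open).
Only numpy, scipy, OpenCV 4.12 (cv2) and the standard library are available. Lean on these libraries where they do the work, as an engineer would, in place of code of your own. Each camera call takes 0.05 s, during which the arm holds its last target.

TASK

Lift the blue-lidded steel canister off its hook, set it down flat inside the white nest with its long side in line with the clamp, and let go of it. Swing the red-handled toggle clamp over centre so that its rubber pad presses on the lid, let go and leave it clamping on its own for a good two seconds to set the seal, then swing the clamp fully back open. The canister stays in the nest; do not disturb the green-lidded canister or the two bottles.

Things in the scene. Friction and masses are not known exactly. Their poses are not given: they have to be found in the camera images.
- canister: Steel box canister with a BLUE lid, 0.25 to 0.45 kg. Origin: centre of its underside, z up, long side x. With lid 100 (x) x 60 (y) x 60 mm high, alike either way round. A rigid steel bow (carrying handle) stands on the middle of the lid. It hangs level by this bow on a hook stand, its long side along the hook's arm.
- canister_bow (a point): Middle of the bow of the blue-lidded canister, 88 mm above its underside; axes as the canister. The bow lies in the y-z plane: two legs 14 mm (x) x 6 mm (y), 60 to 110 mm above the underside, outer faces 44 mm and inner faces 32 mm apart in y, joined by a top bar whose underside is at 104 mm. Grip it from above across the outer faces of the legs.
- canister_green: The same canister with a GREEN lid, hanging on the other stand; leave it hanging.
- stand_a: Fixed hook stand holding the blue-lidded canister (the stands change places). Origin: on the table below the middle of the hook's arm; -x points out of the hook's free end. Foot 140 x 90 x 12 mm. Post at x = +75 to +91 mm, 206 mm high, with a flat arm to -x, 14 mm wide, 8 mm thick, top at 200 mm, ending in an upturned lip at x = -26 to -20 mm, top at 212 mm.
- stand_a_hang (a point): Top of the arm of stand_a where the bow hangs, 200 mm above the table; axes as the stand. Raise the canister 12 to 36 mm (less does not clear the lip, more brings the lid against the arm; 24 mm is safe), then draw it out level along the stand's -x; 100 mm brings it clear of the arm.
- stand_b: Identical fixed hook stand, holding the green-lidded canister; same frame.
- station: Fixed sealing station: blue-painted base plate 120 (x) x 290 mm (y), 12 mm thick, with the white nest on it and the toggle clamp towards its -y end. Origin: on the table below the nest's centre, z up; the clamp swings in its y-z plane.
- nest (a point): Centre of the nest's floor, on top of the base plate (12 mm above the table); axes as the station. The nest is a shallow pocket 68 mm (x) x 108 mm (y) inside, with white walls 9 mm thick and 12 mm high; the canister fits with its long side along the station's y, either way round, with 4 mm play on each side.
- clamp_hinge (a point): The clamp's hinge axis (along the station's x), at y = -125 mm, z = 92 mm in the station's frame. Steel cheek plates at x = +-18 mm hold it, up to z = 104 mm.
- clamp (a joint): Angle of the toggle clamp, a rigid bent lever: 0 = fully open (end stop), 1.40 = pad on the lid of a seated canister, 1.50 = stop with nothing below. An over-centre spring drives it towards the nearer end from about 0.7 (about 0.35 N m at the ends), so it stays open or shut by itself; damped, it moves slowly. 5 to 10 N on the handle swings it.
- clamp_pad (a point): Centre of the face of the clamp's rubber pad, 20 mm across, at the end of the steel arm, 92 mm from the hinge along the arm and 20 mm under the arm's middle. Shut, the arm is level and the pad bears on the lid 33 mm from the nest's centre towards -y of the station, beside the bow. Open, the arm stands 80 degrees up, clear of the nest.
- clamp_bar (a point): Middle of the red handle bar: 18 mm thick, 92 mm long, parallel to the hinge, 115 mm from it, held at both ends by 10 mm rods (74 mm free between). At joint value q it leans 1.016 - q rad from upright towards the station's -y: open away from the nest, shut 0.384 towards it. Fingers can go down on both sides of the bar between the rods, closing along the station's y.
- bottle_a: Bystander: pale, clear bottle with a blue cap, 60 mm across, 150 mm high; origin at its underside.
- bottle_b: Bystander: amber bottle with a red cap, 60 mm across, 130 mm high; origin at its underside.
Not all that is in view belongs to the job. Leave any orange, pink or purple look-alike of the canister alone.

How it is judged:
By the outcome, as a careful person would: the job done as asked, in the order asked, and still so for the second after the job is handed in, with the robot touching nothing.
It also fails if it takes over 72 s, if anything falls off the work surface, if the arm or the gripper's body presses on something with over 40 N, if the wrist force passes 120 N, or if a joint passes its speed limit or range.

## Working session

There is one attempt and no reset: what is moved stays moved. The work goes in short steps, Python scripts to look and compute and a tool call to move; the robot and the scene stay as the last step left them, time stands still between calls to the robot, and variables do not carry over. Pictures are saved under pics/ and viewed, and the job is handed in when it is done.

Besides the shell and the picture viewer there is one more tool, called after "Request:" by a JSON object that holds its "op" and its "data", one argument or row to a line. play_rows: Moves the arm, as the interface text tells. Its arguments: {"type":"object","properties":{"steps":{"type":"array"},"gripper":{"type":"number"},"grip_force":{"type":"number"}},"required":["steps"]}

```bash
ls; mkdir -p pics; python3 - <<'E'
from bench import *
import cv2
o=get_obs(); print({k:(v if not hasattr(v,'round') else v) for k,v in o.items()})
for n in ["scene","side","wrist"]:
    im=camera(n); cv2.imwrite(f"pics/{n}0.png",im[:,:,::-1]); m=camera_model(n); print(n,m)
E
```

```text
pics
{'time': 0.0, 'joint_positions': array([ 2.01509208e-05,  2.41400213e-01,  3.70113007e-03,  1.33518613e+00,
       -1.43532368e-05,  1.57082093e+00]), 'joint_velocities': array([ 6.50759599e-05,  1.24213048e-04,  5.80295209e-05,  1.35829867e-03,
        2.05253944e-03, -4.10296148e-04]), 'joint_efforts': array([ 5.50268451e-04, -3.72315860e+01,  2.52406776e+01,  1.67737965e-02,
        2.29149265e-05,  1.14679995e-05]), 'ee_pos': array([4.99362002e-01, 5.70639679e-06, 2.30410512e-01]), 'tcp_rot': array([ 0.70710796,  0.70710483, -0.00074362, -0.00073344]), 'ft_force': array([ 0.01390007, -0.71076477, -0.38643463]), 'torque': array([-0.02354273,  0.01353439, -0.02777995]), 'width': 1.0003038180733512}
scene {'camera_matrix': array([[462.30459152,   0.        , 276.19769741],
       [  0.        , 462.30459152, 210.47376167],
       [  0.        ,   0.        ,   1.        ]]), 'distortion': array([-0.12740308,  0.        ,  0.        ,  0.        ,  0.        ]), 'R': array([[-0.51223185,  0.85878196, -0.01058722],
       [ 0.73447032,  0.43162839, -0.52368911],
       [-0.445165
[... 354 characters left out ...]
ray([[-0.91494572, -0.40302876,  0.02102735],
       [-0.27184209,  0.57694416, -0.77021901],
       [ 0.2982888 , -0.7104247 , -0.63743277]]), 't': array([0.51411913, 0.19157546, 1.44132188])}
wrist {'camera_matrix': array([[348.07783271,   0.        , 276.71849761],
       [  0.        , 348.07783271, 209.40750238],
       [  0.        ,   0.        ,   1.        ]]), 'distortion': array([-0.07264735,  0.        ,  0.        ,  0.        ,  0.        ]), 'R': array([[ 9.99999420e-01, -4.30334364e-05, -1.07622346e-03],
       [ 2.61819317e-04, -9.59519292e-01,  2.81642789e-01],
       [-1.04477723e-03, -2.81642907e-01, -9.59518724e-01]]), 't': array([-0.5000284 , -0.03598213,  0.37857436])}
```

View pics/scene0.png

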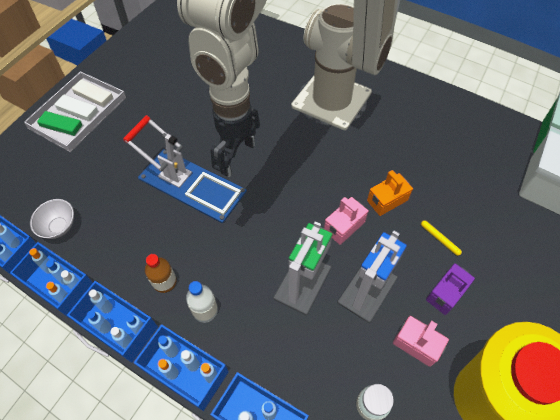

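View pics/side0.png

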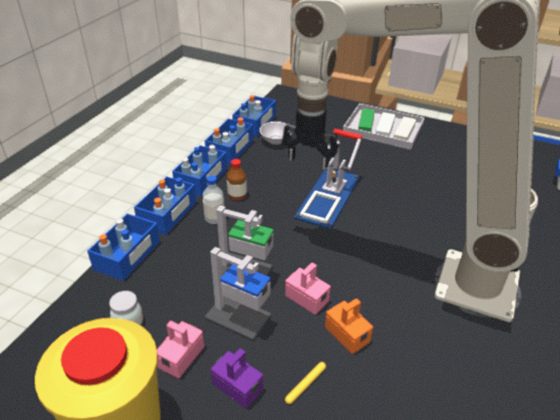

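View pics/wrist0.png

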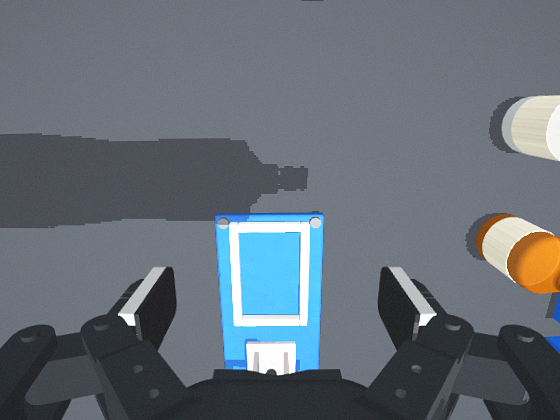

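```bash
cat > h.py <<'E'
import numpy as np, cv2
from scipy.optimize import least_squares
def crop(name,c0,r0,w,h,s,out):
    im=cv2.imread(f"pics/{name}.png")[r0:r0+h,c0:c0+w]
    im=cv2.resize(im,None,fx=s,fy=s,interpolation=cv2.INTER_CUBIC)
    for k in range(0,w,10):
        cv2.line(im,(k*s,0),(k*s,6 if k%50 else 14),(0,255,255),1)
        if (c0+k)%20==0: cv2.putText(im,str(c0+k),(k*s,22),0,0.35,(0,255,255),1)
    for k in range(0,h,10):
        cv2.line(im,(0,k*s),(6,k*s),(0,255,255),1)
        if (r0+k)%20==0: cv2.putText(im,str(r0+k),(8,k*s+4),0,0.35,(0,255,255),1)
    cv2.imwrite(f"pics/{out}.png",im)
def proj(m,P):
    P=np.asarray(P,float).reshape(-1,3)
    return cv2.projectPoints(P,cv2.Rodrigues(m["R"])[0],m["t"],m["camera_matrix"],m["distortion"])[0].reshape(-1,2)
def ray(m,px):
    u=cv2.undistortPoints(np.array(px,float).reshape(-1,1,2),m["camera_matrix"],m["distortion"]).reshape(-1,2)
    d=np.c_[u,np.ones(len(u))]@m["R"]; o=-m["R"].T@m["t"]
    return o,d/np.linalg.norm(d,axis=1,keepdims=True)
def onz(m,px,z):
    o,d=ray(m,px); return o+d*((z-o[2])/d[:,2])[:,None]
def tri(obs):  # [(m,px)]
    A=np.zeros((3,3));b=np.zeros(3)
    for m,px in obs:
        o,d=ray(m,px);d=d[0];Q=np.eye(3)-np.outer(d,d);A+=Q;b+=Q@o
    X=np.linalg.solve(A,b); return X,[np.linalg.norm(proj(m,X)[0]-px) for m,px in obs]
def T(pose,L):
    x,y,z,a=pose;L=np.asarray(L,float);c,s=np.cos(a),np.sin(a)
    return np.c_[x+c*L[:,0]-s*L[:,1],y+s*L[:,0]+c*L[:,1],z+L[:,2]]
E
python3 - <<'E'
from h import *
crop("scene0",270,210,150,115,5,"c_sc_can")
crop("side0",195,195,100,145,4,"c_si_can")
E
python3 - <<'E'
from bench import *
import numpy as np,cv2
for c in ["scene","side"]:
    camera(c)
    for q in ["canister","stand_a","bottle_a","station"]:
        for d in masks_of(c,q): print(c,q,round(d["conf"],2),np.round(d["box"]))
E
```

```text
scene canister 0.93 [390. 192.  48.  45.]
scene canister 0.9 [421. 340.  57.  51.]
scene canister 0.84 [450. 288.  54.  51.]
scene canister 0.65 [381. 259.  47.  57.]
scene canister 0.58 [348. 220.  37.  50.]
scene canister 0.32 [184. 170. 122. 109.]
scene stand_a 0.63 [301. 267.  58.  97.]
scene stand_a 0.57 [370. 277.  59.  89.]
scene bottle_a 0.83 [203. 303.  28.  43.]
scene bottle_a 0.65 [161. 274.  31.  38.]
scene station 0.68 [185. 170. 118. 104.]
side canister 0.92 [306. 288.  47.  53.]
side canister 0.91 [183. 349.  50.  53.]
side canister 0.88 [237. 377.  57.  60.]
side canister 0.84 [245. 283.  47.  51.]
side canister 0.58 [325. 180.  61.  94.]
side canister 0.57 [348. 328.  49.  56.]
side stand_a 0.68 [236. 294.  66.  90.]
side stand_a 0.62 [244. 240.  56.  72.]
side bottle_a 0.63 [212. 199.  22.  49.]
side bottle_a 0.63 [237. 181.  16.  42.]
side station 0.59 [327. 179.  59.  91.]
```

View pics/c_sc_can.png

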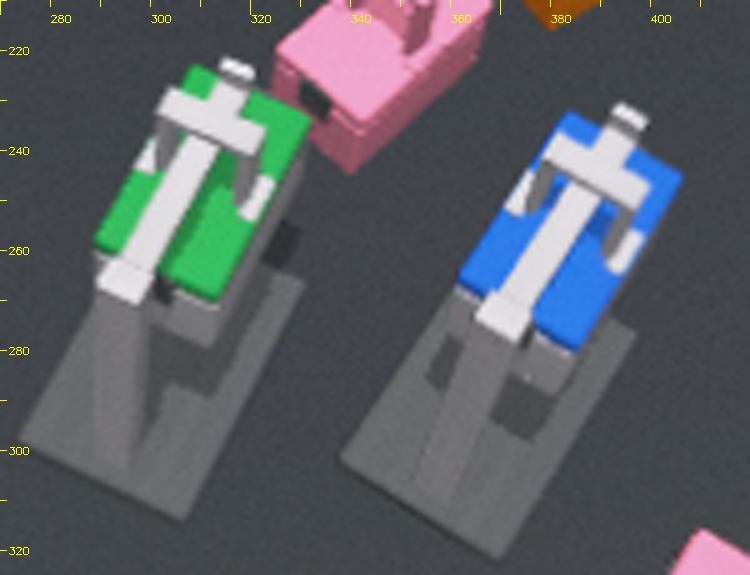

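View pics/c_si_can.png

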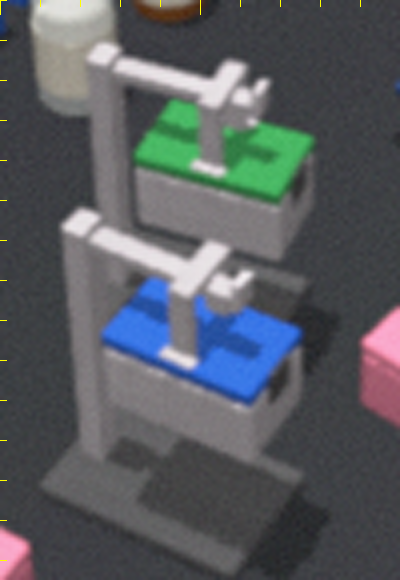

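```bash
python3 - <<'E'
from h import *
crop("scene0",115,105,140,120,5,"c_sc_st")
crop("side0",285,120,90,115,5,"c_si_st")
E
```

```text
(no output)
```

View pics/c_sc_st.png

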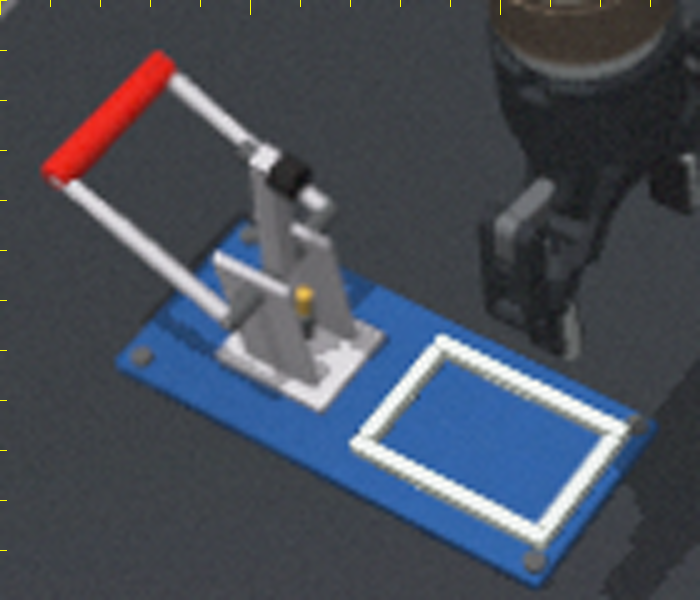

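View pics/c_si_st.png

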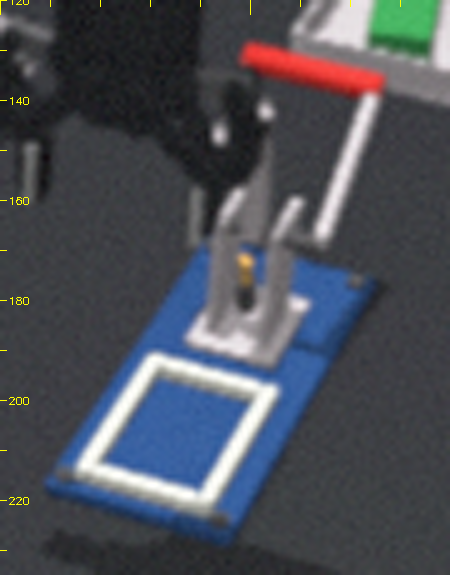

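```bash
cat > fit.py <<'E'
from h import *
from bench import *
S,D=camera_model("scene"),camera_model("side")
import pickle
def fit(obs,p0,free=4):
    f=lambda p:np.concatenate([(proj(m,T(p,L))-px).ravel() for m,px,L in obs])
    r=least_squares(f,p0,loss="soft_l1"); return r.x,[np.round(proj(m,T(r.x,L))-px,1).tolist() for m,px,L in obs]
E
python3 - <<'E'
from fit import *
W=camera_model("wrist")
n=lambda c:np.array(c,float)
sc=lambda c:n(c)/5+[115-.4,105-.4]; si=lambda c:n(c)/5+[285-.4,120-.4]
N=n([[-43,63,24],[43,63,24],[43,-63,24],[-43,-63,24]])/1e3
obs=[(S,sc([(632,428),(542,545),(350,442),(440,336)]),N),(D,si([(212,512),(75,468),(155,352),(280,388)]),N),(W,n([(230,221),(312,221),(309,326),(232,327)]),N)]
for o in [obs,obs[:2],obs[2:]]:
    p,r=fit(o,[.5,0,0,0]); print("station",p.round(4)); print(r)
sc=lambda c:n(c)/5+[270-.4,210-.4]; si=lambda c:n(c)/4+[195-.4,195-.4]
# canister x axis ~ world +x
for nm,a,b in [("blue",sc([(568,110),(682,178),(572,352),(460,282)]),si([(302,330),(250,400),(103,335)]))]:
    px=a
    L=n([[-50,-30,60],[-50,30,60],[50,30,60],[50,-30,60]])/1e3
    g=onz(S,a,.156); print(g.round(3))
    obs=[(S,a,L),(D,b,L[[0,1,2]])]
    for o in [obs,obs[:1]]:
        p,r=fit(o,[g[:,0].mean(),g[:,1].mean(),.096,0]); print(nm,p.round(4));print(r)
a=sc([(553,133),(652,187)]); print("bow top",onz(S,a,.206).round(3))
a=sc([(340,458),(500,558),(636,335)]); print("foot",onz(S,a,.012).round(3))
print("arm post-top mid, lip",onz(S,sc([(503,312)]),.206).round(3),onz(S,sc([(628,118)]),.212).round(3))
print(onz(S,sc([(232-0,300)]),.206))
E
```

```text
station [ 0.4935 -0.1057  0.0043 -0.0085]
[[[0.1, 0.3], [-0.2, 0.5], [-0.3, 0.4], [0.5, -0.7]], [[-2.1, -1.8], [-1.4, -1.1], [-1.8, -0.6], [-1.2, -0.6]], [[-0.9, 0.4], [-0.7, 1.1], [-1.9, -0.7], [0.7, -2.2]]]
station [ 4.898e-01 -1.094e-01 -1.600e-03 -3.000e-04]
[[[-0.1, -0.2], [-0.1, -0.0], [-0.2, 0.3], [0.3, -0.8]], [[-0.4, -0.7], [0.3, 0.2], [-0.5, 0.5], [0.0, 0.5]]]
station [ 0.4944 -0.1028  0.011  -0.0031]
[[[-1.4, -0.0], [0.5, 0.2], [-0.3, 0.5], [1.0, -0.8]]]
[[0.451 0.345 0.156]
 [0.457 0.403 0.156]
 [0.556 0.394 0.156]
 [0.551 0.339 0.156]]
blue [ 0.5023  0.3697  0.0936 -0.0772]
[[[-0.6, -0.0], [0.4, 0.0], [0.8, 0.1], [-1.4, -0.7]], [[0.3, 0.3], [0.0, 0.0], [-1.0, 0.1]]]
blue [ 0.4948  0.3698  0.0795 -0.0753]
[[[-0.4, 0.5], [0.3, 0.3], [1.1, -0.2], [-0.8, -0.6]]]
bow top [[0.494 0.347 0.206]
 [0.497 0.393 0.206]]
foot [[0.592 0.32  0.012]
 [0.598 0.407 0.012]
 [0.462 0.417 0.012]]
arm post-top mid, lip [[0.579 0.363 0.206]] [[0.476 0.372 0.212]]
[[0.62871911 0.26746902 0.206     ]]
```

Request:
{"op": "play_rows", "data": {
  "steps": [0,0,-0.03,0,0.02,0,-0.03,0,0.037,0,-0.03,0,0.037,0,-0.01,0,0.037,0,0,0,0.037,0,0,0,0.037,0,0,0,0.037,0,0,0,0.037,0,0,0,0.037,0,0,0,0.037,0,0,0,0.037,0,0,0,0.017,0,0,0,0,0,0,-0.12,0,0,0,-0.12,0,0,0,-0.12,0,0,0,-0.12,0,0,0,-0.12,0,0,0,-0.12,0,0,0,-0.12]
}}

```text
time: 2.32
ee_pos: [0.5, 0.4024, 0.3274]
tcp_rot: [0.355, 0.935, -0.0, -0.0]
ft_force: [0.1, -0.5, -0.4]
width: 1.0
```

Request:
{"op": "play_rows", "data": {
  "steps": [0,0,0,-0.12,0,0,0,-0.12,0,0,0,-0.12,0,0,0,-0.12,0,0,0,-0.12,0,0,0,-0.054,0,0,0,0,0,0,0,0,0,0,0,0]
}}

```text
time: 3.07
ee_pos: [0.5, 0.4024, 0.3275]
tcp_rot: [0.039, 0.999, -0.0, -0.0]
ft_force: [0.2, -0.1, -0.4]
width: 1.0
```

```bash
python3 - <<'E'
from bench import *
import cv2
from h import *
o=get_obs();print(o["time"],o["joint_positions"].round(3),o["ee_pos"].round(4),o["tcp_rot"].round(3))
W=camera_model("wrist");im=camera("wrist"); cv2.imwrite("pics/w1.png",im[:,:,::-1])
import pickle; pickle.dump(W,open("w1.pkl","wb"))
S=camera_model("scene")
g=np.array([(195,65),(310,118),(213,298),(95,240)])/5+[269.6,209.6]
print("green lid",onz(S,g,.156).round(3))
E
```

```text
3.0667 [0.678 0.547 0.708 1.732 0.    0.756] [0.5    0.4024 0.3275] [ 0.039  0.999 -0.    -0.   ]
green lid [[0.515 0.191 0.156]
 [0.513 0.248 0.156]
 [0.61  0.252 0.156]
 [0.612 0.196 0.156]]
```

View pics/w1.png

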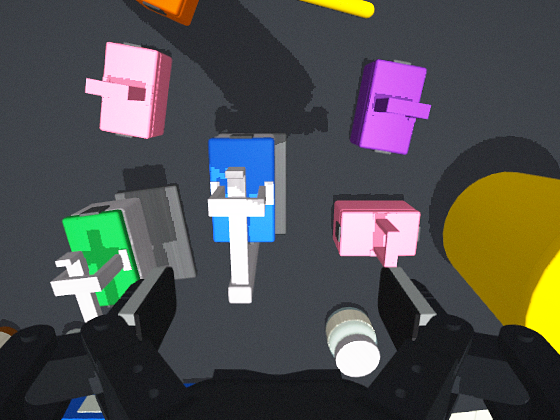

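```bash
python3 - <<'E'
from h import *
crop("w1",190,120,110,190,3,"c_w1")
E
```

```text
(no output)
```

View pics/c_w1.png

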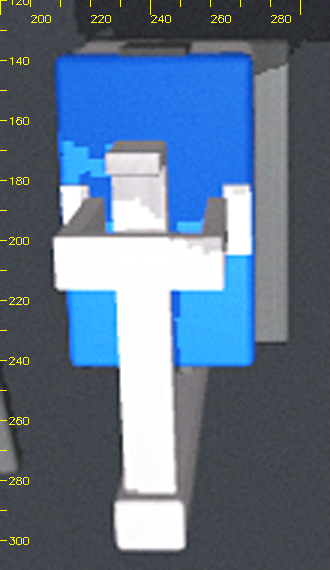

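```bash
python3 - <<'E'
from fit import *
W=pickle.load(open("w1.pkl","rb"))
n=lambda c:np.array(c,float)
sc=lambda c:n(c)/5+[269.6,209.6]; si=lambda c:n(c)/4+[194.6,194.6]; w=lambda c:n(c)/3+[189.7,119.7]
L=n([[-50,-30,60],[-50,30,60],[50,30,60],[50,-30,60]])/1e3
B=n([[-7,-22,110],[-7,22,110],[7,22,110],[7,-22,110]])/1e3
oW=(W,w([(57,55),(252,55),(253,366),(70,364)]),L)
oB=(W,w([(55,237),(224,237),(224,290),(55,290)]),B)
oS=(S,sc([(568,110),(682,178),(572,352),(460,282)]),L);oD=(D,si([(302,330),(250,400),(103,335)]),L[:3])
oSB=(S,sc([(553,133),(652,187),(640,210),(540,158)]),B)
for o in [[oW,oB],[oW],[oW,oB,oS,oSB],[oW,oB,oS,oD,oSB],[oS,oD,oSB]]:
    p,r=fit(o,[.5,.37,.096,0]); print(p.round(4)); print(r)
print(onz(W,w([(119,495),(186,495),(186,550),(115,550)]),.206).round(4), onz(W,w([(106,173),(164,173)]),.212).round(4))
E
```

```text
[ 0.503   0.3703  0.0934 -0.0826]
[[[-1.0, 0.1], [0.8, 0.2], [0.2, 0.7], [-0.2, 1.1]], [[0.3, -0.2], [-0.6, 0.0], [-0.5, -0.7], [1.2, -1.0]]]
[ 0.5032  0.3701  0.0901 -0.0833]
[[[-0.5, 0.1], [0.6, 0.2], [-0.1, -0.3], [0.1, 0.0]]]
[ 0.5026  0.3705  0.0951 -0.0803]
[[[-1.4, -0.1], [0.8, -0.2], [0.4, 0.9], [-0.3, 1.4]], [[-0.0, -0.1], [-0.5, 0.0], [-0.4, -0.6], [0.9, -0.8]], [[-0.2, -0.1], [0.9, 0.0], [1.2, 0.1], [-1.1, -0.8]], [[0.8, 0.4], [-0.4, 0.4], [-1.1, 0.8], [0.2, 0.3]]]
[ 0.5026  0.3705  0.095  -0.0797]
[[[-1.4, -0.1], [0.7, -0.2], [0.4, 0.8], [-0.3, 1.3]], [[-0.0, -0.1], [-0.6, -0.1], [-0.4, -0.7], [0.9, -0.8]], [[-0.2, -0.1], [0.9, 0.0], [1.2, 0.1], [-1.1, -0.8]], [[0.0, 0.1], [-0.3, -0.2], [-1.3, -0.2]], [[0.8, 0.4], [-0.4, 0.4], [-1.1, 0.8], [0.2, 0.3]]]
[ 0.5019  0.3702  0.0944 -0.0727]
[[[-0.4, -0.2], [0.7, -0.3], [1.3, -0.1], [-1.0, -0.8]], [[0.3, 0.1], [0.2, -0.1], [-1.0, 0.1]], [[0.7, 0.3], [-0.4, 0.1], [-1.1, 0.5], [0.1, 0.2]]]
[[0.5698 0.3572 0.206 ]
 [0.5712 0.3761 0.206 ]
 [0.5889 0.3743 0.206 ]
 [0.5874 0.3539 0.206 ]] [[0.4768 0.3657 0.212 ]
 [0.4779 0.3802 0.212 ]]
```

Request:
{"op": "play_rows", "data": {
  "steps": [-0.002,-0.016,0,0,-0.0032,-0.0156,0,0,0,0,0.02,0,0,0,0.03,0,0,0,0.03,0,0,0,0.03,0,0,0,0.025,0,0,0,0.0185,0,0,0,0.01,0,0,0,0,0,0,0,0,0]
}}

```text
time: 4.03
ee_pos: [0.5029, 0.3705, 0.1643]
tcp_rot: [0.039, 0.999, -0.0, -0.0]
ft_force: [0.1, 0.4, 0.2]
width: 1.001
```

Request:
{"op": "play_rows", "data": {
  "steps": [0,0,0,0,0,0,0,0,0,0,0,0,0,0,0,0,0,0,0,0,0,0,0,0,0,0,0,0,0,0,0,0],
  "gripper": 1.0,
  "grip_force": 50
}}

```text
time: 4.7
ee_pos: [0.5035, 0.3706, 0.1657]
tcp_rot: [0.039, 0.999, 0.001, 0.001]
ft_force: [0.5, -1.8, 6.4]
width: 0.508
```

Request:
{"op": "play_rows", "data": {
  "steps": [0,0,-0.004,0,0,0,-0.006,0,0,0,-0.006,0,0,0,-0.005,0,0,0,-0.003,0,0,0,0,0,0,0,0,0]
}}

```text
time: 5.28
ee_pos: [0.5028, 0.3705, 0.1881]
tcp_rot: [0.038, 0.999, 0.0, 0.0]
ft_force: [0.1, 0.3, -4.2]
width: 0.507
```

```bash
python3 - <<'E'
from bench import *
from h import *
o=get_obs();print(o["time"],o["ft_force"],o["width"],o["ee_pos"])
for n in["side","scene"]:
    im=camera(n); cv2.imwrite(f"pics/{n}2.png",im[:,:,::-1])
crop("side2",190,180,130,150,4,"c2"); crop("scene2",320,160,130,150,4,"c2b")
cv2.imwrite("pics/c2ab.png",cv2.resize(np.hstack([cv2.imread("pics/c2.png"),cv2.imread("pics/c2b.png")]),(800,462)))
E
```

```text
5.2833 [ 0.11730592  0.29007437 -4.18437257] 0.5071696144341842 [0.50283668 0.3705269  0.18814616]
```

View pics/c2ab.png

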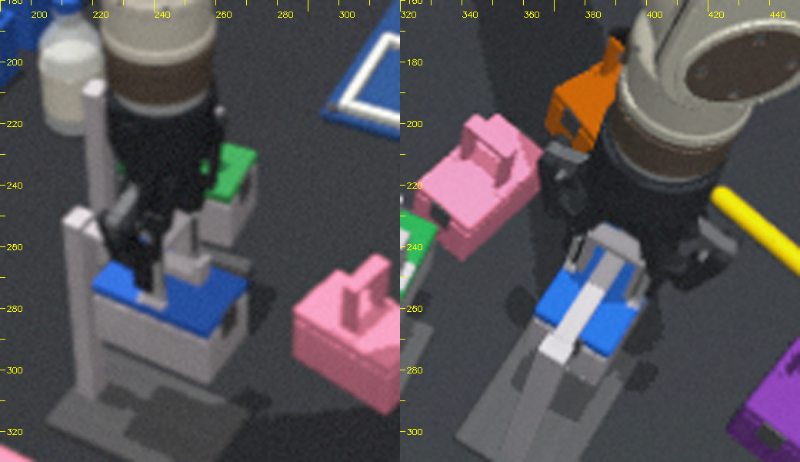

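```bash
python3 - <<'E'
from fit import *
W=pickle.load(open("w1.pkl","rb"))
for nm,px in [("pinkbow",[(86,86),(145,92)]),("pinklid",[(107,42),(170,50),(100,128),(150,135)]),("purple bow",[(430,110)])]:
    print(nm,onz(W,px,.11 if 'bow' in nm else .06).round(3).tolist())
print("orange",onz(S,[(373,195),(408,205),(370,185)],.06).round(3).tolist(),onz(S,[(400,172)],.11).round(3))
E
```

```text
pinkbow [[0.391, 0.219, 0.11], [0.403, 0.279, 0.11]]
pinklid [[0.341, 0.226, 0.06], [0.357, 0.296, 0.06], [0.434, 0.2, 0.06], [0.447, 0.258, 0.06]]
purple bow [[0.442, 0.563, 0.11]]
orange [[0.307, 0.272, 0.06], [0.289, 0.363, 0.06], [0.283, 0.252, 0.06]] [[0.242 0.309 0.11 ]]
```

Request:
{"op": "play_rows", "data": {
  "steps": [0.01,0,0,0,0.015,0,0,0,0.02,0,0,0,0.02,0,0,0,0.02,0,0,0,0.015,0,0,0,0.01,0,0,0,0,0,-0.015,0,0,0,-0.025,0,0,0,-0.03,0,0,0,-0.03,0,0,0,-0.025,0,0,0,-0.015,0,0,0,0,0]
}}

```text
time: 6.55
ee_pos: [0.3945, 0.3801, 0.3323]
tcp_rot: [0.039, 0.999, 0.003, 0.003]
ft_force: [0.7, 0.3, -1.8]
width: 0.508
```

```bash
python3 - <<'E'
from h import *
crop("wrist0",200,200,140,185,4,"c_w0")
im=cv2.imread("pics/c_w0.png");print(im.shape)
cv2.imwrite("pics/c_w0.png",im[:600])
E
```

```text
(740, 560, 3)
```

View pics/c_w0.png

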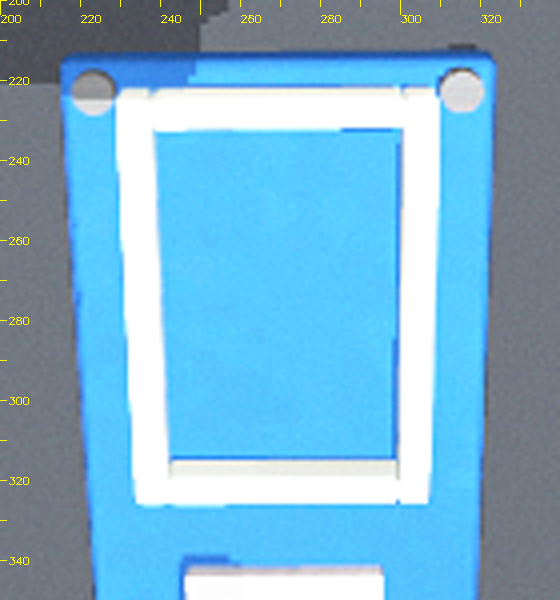

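```bash
cat > /dev/null <<E
E
python3 - <<'E'
from fit import *
import pickle
# wrist model at start pose (as printed)
W={'camera_matrix':np.array([[348.07783271,0,276.71849761],[0,348.07783271,209.40750238],[0,0,1]]),'distortion':np.array([-0.07264735,0,0,0,0.]),
'R':np.array([[9.99999420e-01,-4.30334364e-05,-1.07622346e-03],[2.61819317e-04,-9.59519292e-01,2.81642789e-01],[-1.04477723e-03,-2.81642907e-01,-9.59518724e-01]]),'t':np.array([-0.5000284,-0.03598213,0.37857436])}
pickle.dump(W,open("w0.pkl","wb"))
u=lambda c:np.array(c,float)/4+199.625
L=np.array([[-43,-63,24],[43,-63,24],[-43,60,24],[43,60,24],[-25,54,24],[25,54,24]])/1e3
px=u([(136,503),(429,503),(117,100),(440,100),(180,130),(370,129)])
wt=np.array([[1,1],[1,1],[1,0],[1,0],[0,1],[0,1]])
for z in [0,None]:
    f=lambda p:((proj(W,T([p[0],p[1],0 if z==0 else p[3],p[2]],L))-px)*wt).ravel()
    r=least_squares(f,[.49,-.1,0,0]);print(r.x.round(4),f(r.x).round(1))
E
```

```text
[ 0.4923 -0.1091  0.003   0.    ] [-0.1  0.4  0.1  0.3 -0.2  0.   0.1  0.   0.  -0.3  0.  -0.2]
[ 0.4922 -0.11    0.003  -0.0018] [ 0.1  0.1 -0.1  0.   0.1  0.  -0.1  0.   0.  -0.1  0.   0. ]
```

Request:
{"op": "play_rows", "data": {
  "steps": [0,0,0,0.05,0,0,0,0.1,0,0,0,0.1,0,0,0,0.1,0,0,0,0.1,0,0,0,0.1,0,0,0,0.1,0,0,0,0.1,0,0,0,0.1,0,0,0,0.1,0,0,0,0.1,0,0,0,0.1,0,0,0,0.1,0,0,0,0.1,0,0,0,0.1,0,0,0,0.04,0,0,0,0,0,0,0,0]
}}

```text
time: 8.05
ee_pos: [0.3929, 0.3786, 0.3266]
tcp_rot: [0.705, 0.709, -0.001, 0.0]
ft_force: [-0.2, 0.7, -3.8]
width: 0.509
```

Request:
{"op": "play_rows", "data": {
  "steps": [-0.015,0.003,0,0,-0.025,0.005,0,0,-0.035,0.0069,0,0,-0.035,0.0069,0,0,-0.035,0.0069,0,0,-0.035,0.0069,0,0,-0.035,0.0069,0,0,-0.035,0.0069,0,0,-0.035,0.0069,0,0,-0.035,0.0069,0,0,-0.035,0.0069,0,0,-0.035,0.0069,0,0,-0.035,0.0069,0,0,-0.035,0.0069,0,0,-0.02,0.004,0,0,-0.0084,0.0013,0,0,0,0,0,0,0,0,0,0,0,0,0,0]
}}

```text
time: 9.63
ee_pos: [0.4907, -0.1081, 0.328]
tcp_rot: [0.705, 0.709, 0.0, -0.0]
ft_force: [0.3, 0.4, -3.4]
width: 0.507
```

```bash
python3 - <<'E'
from bench import *
from h import *
import pickle
o=get_obs();print(o["time"],o["ft_force"],o["width"],o["ee_pos"],o["tcp_rot"])
for n in["wrist","side","scene"]:
    pickle.dump(camera_model(n),open(f"{n}3.pkl","wb"))
    im=camera(n); cv2.imwrite(f"pics/{n}3.png",im[:,:,::-1])
crop("side3",270,100,130,150,4,"c2"); crop("scene3",110,70,150,150,4,"c2b")
cv2.imwrite("pics/c3ab.png",cv2.resize(np.hstack([cv2.imread("pics/c2.png"),cv2.imread("pics/c2b.png")]),(800,429)))
E
```

```text
9.6333 [ 0.26771522  0.351235   -3.37578259] 0.506779354858764 [ 0.49073589 -0.10813487  0.32800887] [ 7.05230246e-01  7.08978243e-01  1.09226797e-04 -3.72293050e-04]
```

View pics/c3ab.png

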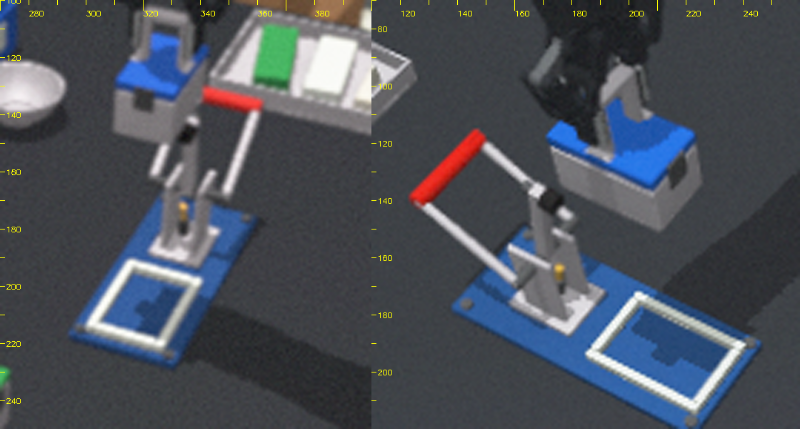

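View pics/wrist3.png

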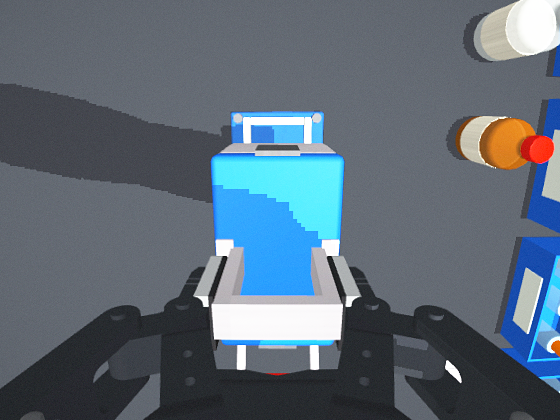

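```bash
python3 - <<'E'
from h import *
crop("wrist3",200,140,160,30,5,"a"); crop("wrist3",200,325,160,30,5,"b");crop("scene3",170,95,80,60,8,"c4")
cv2.imwrite("pics/w3c.png",np.vstack([cv2.imread("pics/a.png"),cv2.imread("pics/b.png")]))
crop("side3",300,100,60,60,8,"c5")
cv2.imwrite("pics/c45.png",cv2.resize(np.hstack([cv2.imread("pics/c4.png"),cv2.imread("pics/c5.png")]),None,fx=.7,fy=.7))
E
```

```text
(no output)
```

View pics/w3c.png

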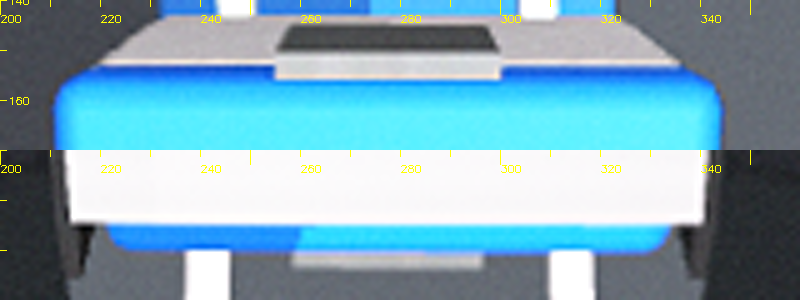

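View pics/c45.png

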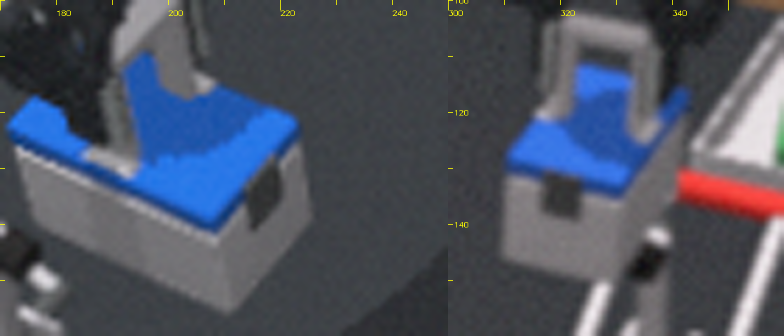

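```bash
python3 - <<'E'
from h import *
import pickle
W,S,D=[pickle.load(open(f"{n}3.pkl","rb")) for n in("wrist","scene","side")]
from scipy.spatial.transform import Rotation as Ro
# local frame: long axis y
C={k:np.array(v)/1e3 for k,v in dict(pp=[30,50,60],mp=[-30,50,60],pm=[30,-50,60],mm=[-30,-50,60]).items()}
obs=[(W,C['mp'],(211.5,154.7)),(W,C['pp'],(343.5,154.7)),(W,C['mm'],(220.5,344)),(W,C['pm'],(334.5,344)),
(S,C['mp'],(223,116.6)),(S,C['pp'],(208.9,135.3)),(S,C['pm'],(171.2,117)),(D,C['pp'],(310.7,128.4)),(D,C['mp'],(330.9,132.9))]
def f(p,o):
    R=Ro.from_rotvec(p[3:]).as_matrix()
    return np.concatenate([(proj(m,R@X+p[:3])[0]-q) for m,X,q in o])
for o in (obs,obs[:4],obs[4:]):
    r=least_squares(lambda p:np.r_[f(p,o),(p[3:]*30)],[.49,-.11,.26,0,0,0]); print(r.x.round(4)); print(f(r.x,o).round(1))
E
```

```text
[ 0.4919 -0.1068  0.2546 -0.0109 -0.0027  0.0066]
[-1.1 -0.1  0.5 -0.3  0.4  0.1 -0.7  0.2  0.2  0.5 -1.7  0.2 -1.5  1.
 -1.2  0.2 -0.3  0.8]
[ 0.4919 -0.1077  0.2538 -0.0207 -0.0008  0.0057]
[-0.3 -0.1  0.3 -0.1  0.7  0.1 -0.7  0.1]
[ 0.4893 -0.1053  0.2559 -0.0048  0.008   0.0024]
[ 1.1 -0.4 -0.8 -0.6 -0.6  0.3 -0.7  0.2  0.2  0.6]
```

Request:
{"op": "play_rows", "data": {
  "steps": [-0.002,0.0005,0.015,0,0,0,0.03,0,0,0,0.03,0,0,0,0.03,0,0,0,0.03,0,0,0,0.03,0,0,0,0.025,0,0,0,0.015,0,0,0,0.01,0,0,0,0.005,0,0,0,0,0,0,0,0,0,0,0,0,0]
}}

```text
time: 10.87
ee_pos: [0.4929, -0.1112, 0.1095]
tcp_rot: [0.706, 0.709, 0.001, 0.001]
ft_force: [-0.4, 0.1, -3.8]
width: 0.509
```

```bash
python3 - <<'E'
from bench import *
from h import *
import pickle
o=get_obs();print(o["time"],o["ft_force"],o["width"],o["ee_pos"],o["tcp_rot"])
for n in["side","scene"]:
    im=camera(n); cv2.imwrite(f"pics/{n}4.png",im[:,:,::-1])
crop("side4",280,120,110,120,5,"c2"); crop("scene4",130,100,120,120,5,"c2b")
cv2.imwrite("pics/c4ab.png",cv2.resize(np.hstack([cv2.imread("pics/c2.png"),cv2.imread("pics/c2b.png")]),(800,417)))
E
```

```text
10.8667 [-0.37688383  0.13513083 -3.84099813] 0.5094616874724135 [ 0.49288013 -0.11121496  0.10948546] [0.70557154 0.70863718 0.00077082 0.00124709]
```

View pics/c4ab.png

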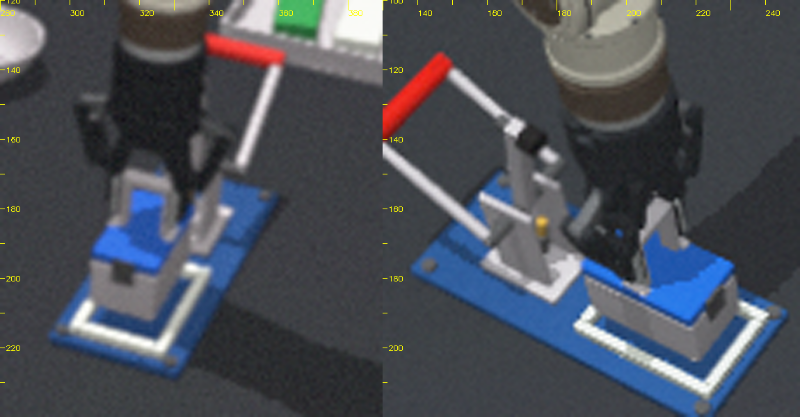

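Request:
{"op": "play_rows", "data": {
  "steps": [0,0,0,0,0,0,0,0,0,0,0,0,0,0,0,0]
}}

```text
time: 11.3
ee_pos: [0.4917, -0.1112, 0.1082]
tcp_rot: [0.706, 0.708, 0.0, 0.0]
ft_force: [-0.2, -0.2, -2.8]
width: 0.511
```

```bash
python3 - <<'E'
from bench import *
from h import *
import pickle
o=get_obs();print(o["time"],o["ft_force"],o["ee_pos"],o["tcp_rot"])
for n in["wrist","side","scene"]:
    pickle.dump(camera_model(n),open(f"{n}5.pkl","wb"))
    im=camera(n); cv2.imwrite(f"pics/{n}5.png",im[:,:,::-1])
crop("side5",290,160,70,70,6,"c2"); crop("scene5",175,145,75,70,6,"c2b")
cv2.imwrite("pics/c5ab.png",cv2.resize(np.hstack([cv2.imread("pics/c2.png"),cv2.imread("pics/c2b.png")]),(870,420)))
crop("wrist5",200,90,160,80,5,"c5w")
E
```

```text
11.3 [-0.15203852 -0.17384588 -2.79003956] [ 0.49168764 -0.11118737  0.10819197] [7.05741476e-01 7.08469445e-01 6.79303084e-05 1.02278146e-04]
```

View pics/c5ab.png

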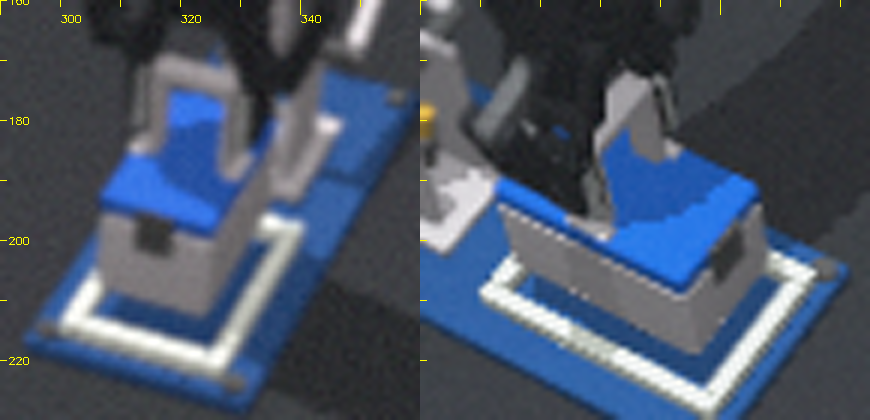

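View pics/c5w.png

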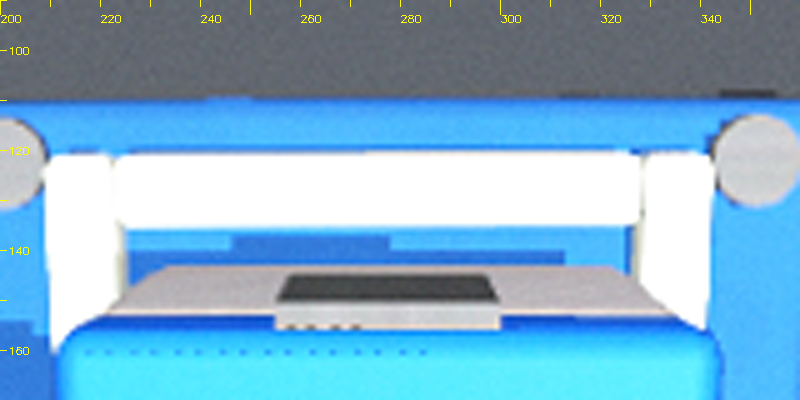

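```bash
python3 - <<'E'
from h import *
import pickle
W,S,D=[pickle.load(open(f"{n}5.pkl","rb")) for n in("wrist","scene","side")]
e=lambda px,z,m=W:print(onz(m,px,z).round(4).tolist())
for z in(.036,.039,.042):e([(233,143.4),(323,143.4)],z)
e([(278,154)],.099); e([(212,157),(344,157)],.099)
print("nest");e([(276,135.2)],.024);e([(209.4,125),(342.4,125)],.024)
sc=lambda c:np.array(c,float)/6+[174.6,144.6]; si=lambda c:np.array(c,float)/6+[289.6,159.6]
L=np.array([[-30,50,60],[30,50,60],[30,-50,60]])/1e3
N=np.array([[-43,63,24],[43,63,24],[43,-63,24]])/1e3
def fit(obs,p0,z):
    f=lambda p:np.concatenate([(proj(m,T([p[0],p[1],p[2] if z is None else z,p[3]],L))-px).ravel() for m,px,L in obs])
    r=least_squares(f,p0); return r.x.round(4),f(r.x).round(1)
# right image starts at x=420
k=lambda c:sc(np.array(c)-[420,0])
print("can S",fit([(S,k([(758,188),(684,284),(497,183)]),L)],[.49,-.11,.039,0],None))
print("nest S",fit([(S,k([(818,276),(710,406),(482,294)]),N)],[.49,-.11,0,0],None))
print("can D",fit([(D,si([(212,228),(103,190)]),L[:2])],[.49,-.11,.039,0],.039))
print("nest D",fit([(D,si([(220,366),(62,318),(302,230)]),N[[0,1]].tolist()+[[-.043,-.063,.024]])],[.49,-.11,0,0],0))
E
```

```text
[[0.4656, -0.0602, 0.036], [0.5206, -0.0599, 0.036]]
[[0.466, -0.0599, 0.039], [0.5202, -0.0597, 0.039]]
[[0.4664, -0.0596, 0.042], [0.5198, -0.0594, 0.042]]
[[0.4928, -0.0585, 0.099]]
[[0.4641, -0.0598, 0.099], [0.5216, -0.0596, 0.099]]
nest
[[0.4918, -0.0561, 0.024]]
[[0.4494, -0.0497, 0.024], [0.5341, -0.0494, 0.024]]
can S (array([ 0.473 , -0.1248,  0.0052, -0.021 ]), array([ 0.4, -0.2, -0.6, -0.1,  0.1,  0.3]))
nest S (array([ 0.4788, -0.1196, -0.0236,  0.0021]), array([-0.4, -0.6,  0.1,  0.8,  0.3, -0.3]))
can D (array([ 0.4865, -0.1097,  0.039 , -0.0987]), array([ 0.1,  0.1, -0.1, -0.1]))
nest D (array([ 0.4907, -0.109 , -0.5025, -0.0035]), array([-0. ,  0.3, -0.4,  0.3,  0.4, -0.7]))
```

Request:
{"op": "play_rows", "data": {
  "steps": [-0.0005,-0.001,0,0,0,0,0.004,0,0,0,0.005,0,0,0,0.005,0,0,0,0.004,0,0,0,0.002,0,0,0,0,0,0,0,0,0,0,0,0,0]
}}

```text
time: 12.2
ee_pos: [0.4908, -0.1117, 0.0882]
tcp_rot: [0.706, 0.709, 0.0, 0.0]
ft_force: [0.8, 0.4, -3.6]
width: 0.509
```

Request:
{"op": "play_rows", "data": {
  "steps": [0,0,0.001,0,0,0,0.001,0,0,0,0.001,0,0,0,0,0,0,0,0,0]
}}

```text
time: 12.62
ee_pos: [0.4906, -0.1116, 0.085]
tcp_rot: [0.706, 0.709, -0.0, -0.0]
ft_force: [-0.5, -0.0, -3.2]
width: 0.506
```

Request:
{"op": "play_rows", "data": {
  "steps": [0,0,0.001,0,0,0,0.001,0,0,0,0,0,0,0,0,0]
}}

```text
time: 12.95
ee_pos: [0.4906, -0.1116, 0.083]
tcp_rot: [0.706, 0.709, -0.0, -0.0]
ft_force: [-0.3, -0.5, -3.8]
width: 0.511
```

Request:
{"op": "play_rows", "data": {
  "steps": [0,0,0.001,0,0,0,0,0,0,0,0,0]
}}

```text
time: 13.2
ee_pos: [0.4906, -0.1116, 0.082]
tcp_rot: [0.706, 0.709, -0.0, -0.0]
ft_force: [1.3, 0.4, -3.3]
width: 0.509
```

Request:
{"op": "play_rows", "data": {
  "steps": [0,0,0.001,0,0,0,0,0,0,0,0,0]
}}

```text
time: 13.45
ee_pos: [0.4907, -0.1115, 0.0817]
tcp_rot: [0.706, 0.709, 0.0, 0.0]
ft_force: [-2.2, 1.4, 3.7]
width: 0.511
```

Contact at the expected height (TCP 0.082). I look before letting go.

```bash
python3 - <<'E'
from bench import *
from h import *
for n in["wrist","side","scene"]:
    im=camera(n); cv2.imwrite(f"pics/{n}6.png",im[:,:,::-1])
crop("side6",290,160,70,70,6,"c2"); crop("scene6",175,145,75,70,6,"c2b")
cv2.imwrite("pics/c6ab.png",cv2.resize(np.hstack([cv2.imread("pics/c2.png"),cv2.imread("pics/c2b.png")]),(800,386)))
E
```

```text
(no output)
```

View pics/c6ab.png

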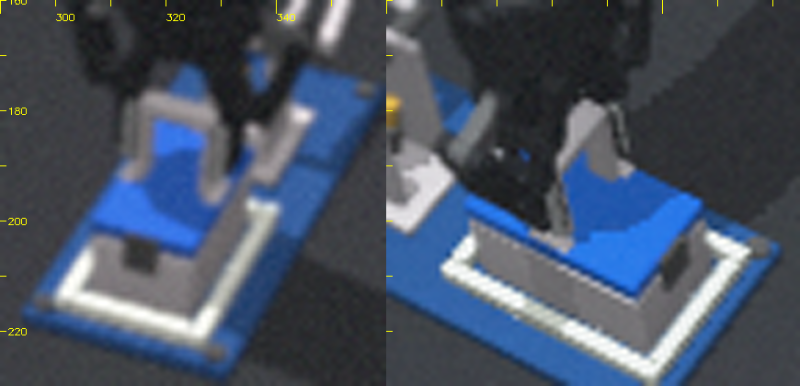

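View pics/wrist6.png

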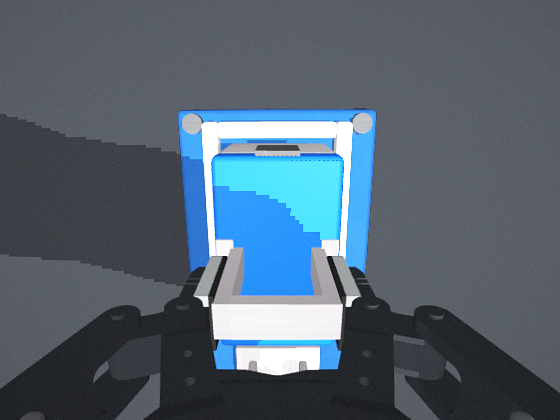

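Request:
{"op": "play_rows", "data": {
  "steps": [0,0,0,0,0,0,0,0,0,0,0,0,0,0,0,0,0,0,0,0,0,0,0,0],
  "gripper": 0.0
}}

```text
time: 14.1
ee_pos: [0.4907, -0.1117, 0.081]
tcp_rot: [0.706, 0.708, -0.0, 0.0]
ft_force: [0.3, -0.1, -0.1]
width: 0.998
```

Request:
{"op": "play_rows", "data": {
  "steps": [0,0,-0.004,0,0,0,-0.008,0,0,0,-0.015,0,0,0,-0.025,0,0,0,-0.03,0,0,0,-0.03,0,0,0,-0.03,0,0,0,-0.02,0,0,0,-0.01,0,0,0,0,0,0,0,0,0]
}}

```text
time: 15.02
ee_pos: [0.4906, -0.1116, 0.253]
tcp_rot: [0.706, 0.709, 0.0, 0.0]
ft_force: [0.8, 0.1, -0.5]
width: 1.001
```

```bash
python3 - <<'E'
from bench import *
from h import *
import pickle
o=get_obs();print(o["time"],o["ft_force"],o["ee_pos"],o["joint_positions"].round(2))
for n in["wrist","side","scene"]:
    pickle.dump(camera_model(n),open(f"{n}7.pkl","wb"))
    im=camera(n); cv2.imwrite(f"pics/{n}7.png",im[:,:,::-1])
crop("side7",280,110,110,120,5,"c2"); crop("scene7",110,100,140,120,5,"c2b")
cv2.imwrite("pics/c7ab.png",cv2.resize(np.hstack([cv2.imread("pics/c2.png"),cv2.imread("pics/c2b.png")]),(800,384)))
E
```

```text
15.0167 [ 0.79969897  0.0583149  -0.49590043] [ 0.49059966 -0.11161069  0.2529561 ] [-0.22  0.24  0.06  1.39 -0.    1.34]
```

View pics/c7ab.png

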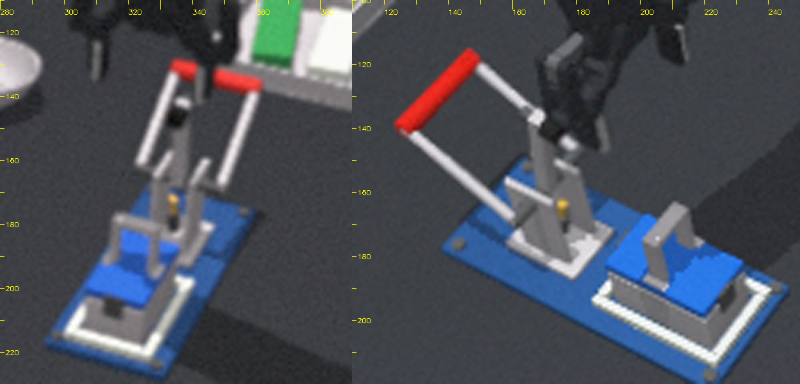

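View pics/wrist7.png

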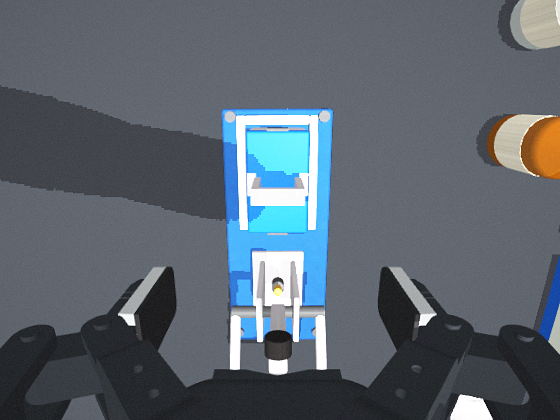

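```bash
python3 - <<'E'
from h import *
import pickle
S,D=[pickle.load(open(f"{n}7.pkl","rb")) for n in("scene","side")]
print(tri([(S,np.array([137.2,128.3])),(D,np.array([347.8,133.9]))]))
B=[[.4918,-.3319,.1526],[.4918-.046,-.3319,.1526],[.4918+.046,-.3319,.1526]]
print(proj(S,B).round(1).tolist(),proj(D,B).round(1).tolist())
E
```

```text
(array([ 0.49039366, -0.33134586,  0.15460629]), [np.float64(0.1999267612719729), np.float64(0.16365413400976267)])
[[136.8, 128.9], [148.0, 117.5], [125.4, 140.7]] [[347.3, 134.4], [361.0, 137.7], [333.8, 131.2]]
```

Request:
{"op": "play_rows", "data": {
  "steps": [-0.015,0,-0.01,0,-0.03,0,0,0,-0.03,0,0,0,-0.03,0,0,0,-0.03,0,0,0,-0.03,0,0,0,-0.03,0,0,0,-0.0155,0,0,0,-0.01,0.001,0,0,0,0,0,-0.1,0,0,0,-0.12,0,0,0,-0.12,0,0,0,-0.12,0,0,0,-0.12,0,0,0,-0.12,0,0,0,-0.12,0,0,0,-0.12,0,0,0,-0.12,0,0,0,-0.12]
}}

```text
time: 16.75
ee_pos: [0.4923, -0.3311, 0.2618]
tcp_rot: [0.189, 0.982, 0.001, -0.001]
ft_force: [-0.0, 0.2, -0.6]
width: 1.001
```

Request:
{"op": "play_rows", "data": {
  "steps": [0,0,0,-0.12,0,0,0,-0.12,0,0,0,-0.12,0,0,0,-0.03,0,0,0,0,0,0,0,0,0,0,0,0]
}}

```text
time: 17.33
ee_pos: [0.4925, -0.3316, 0.2624]
tcp_rot: [-0.001, 1.0, 0.0, -0.0]
ft_force: [-0.5, 0.0, 1.2]
width: 0.998
```

```bash
python3 - <<'E'
from bench import *
from h import *
import pickle
o=get_obs();print(o["time"],o["ft_force"],o["ee_pos"],o["tcp_rot"].round(4),o["joint_positions"].round(2))
W=camera_model("wrist");im=camera("wrist"); cv2.imwrite(f"pics/wrist8.png",im[:,:,::-1])
B=[[.4918,-.3319,.1526],[.4918-.046,-.3319,.1526],[.4918+.046,-.3319,.1526]]
print(proj(W,B).round(1).tolist())
E
```

```text
17.3333 [-4.99470681e-01  7.51443965e-04  1.18492556e+00] [ 0.49246983 -0.33160398  0.26242513] [-1.4e-03  1.0e+00  4.0e-04 -5.0e-04] [-0.59  0.43  0.35  1.49  0.   -0.6 ]
[[275.6, 204.6], [275.7, 142.7], [275.5, 260.7]]
```

View pics/wrist8.png

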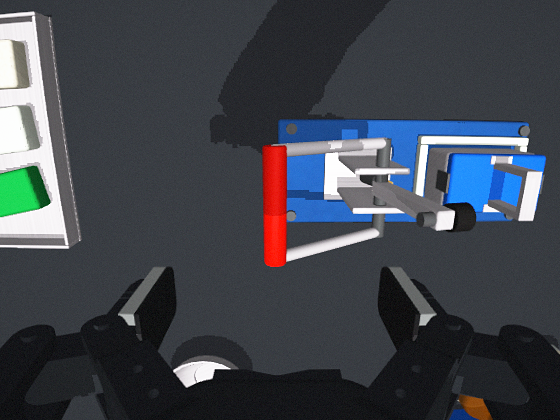

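Request:
{"op": "play_rows", "data": {
  "steps": [0.0007,0,0.015,0,0,0,0.025,0,0,0,0.03,0,0,0,0.03,0,0,0,0.02,0,0,0,0.011,0,0,0,0,0,0,0,0,0]
}}

```text
time: 18.05
ee_pos: [0.4914, -0.3318, 0.1315]
tcp_rot: [-0.001, 1.0, 0.0, -0.001]
ft_force: [-0.3, 0.2, -0.3]
width: 0.995
```

Request:
{"op": "play_rows", "data": {
  "steps": [0,0,0,0,0,0,0,0,0,0,0,0,0,0,0,0,0,0,0,0,0,0,0,0],
  "gripper": 0.6,
  "grip_force": 20
}}

```text
time: 18.55
ee_pos: [0.492, -0.3322, 0.1325]
tcp_rot: [-0.002, 1.0, -0.0, 0.0]
ft_force: [-0.6, -0.1, 0.3]
width: 0.4
```

```bash
python3 - <<'E'
from bench import *
from h import *
o=get_obs();print(o["time"],o["ft_force"],o["ee_pos"],o["width"])
for n in["wrist","side","scene"]:
    im=camera(n); cv2.imwrite(f"pics/{n}9.png",im[:,:,::-1])
crop("side9",280,80,130,130,4,"c2"); crop("scene9",100,70,140,130,4,"c2b")
cv2.imwrite("pics/c9ab.png",cv2.resize(np.hstack([cv2.imread("pics/c2.png"),cv2.imread("pics/c2b.png")]),(800,384)))
E
```

```text
18.55 [-0.64622693 -0.07640616  0.2741682 ] [ 0.49199063 -0.3322178   0.13248373] 0.3995946915886899
```

View pics/c9ab.png

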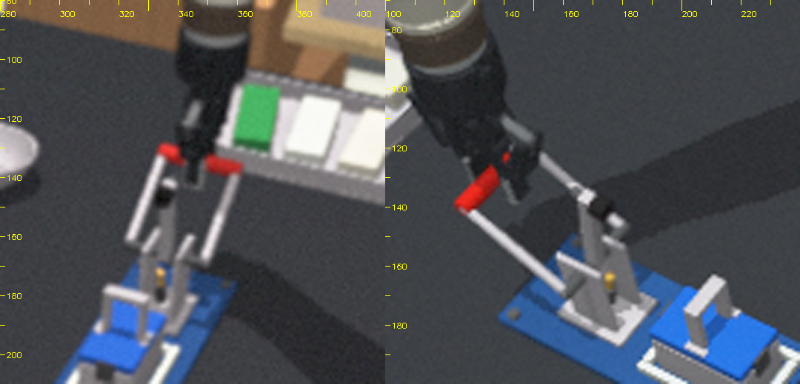

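View pics/wrist9.png

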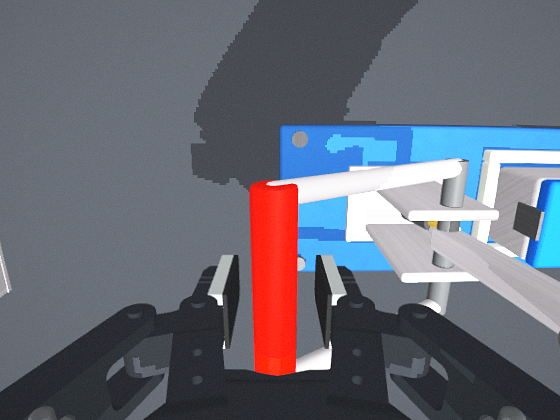

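Request:
{"op": "play_rows", "data": {
  "steps": [0,0.004,0,0,0,0.004,0,0,0,0.0035,-0.0046,0,0,0.0035,-0.0046,0,0,0.0035,-0.0045,0,0,0.0035,-0.0045,0,0,0.0043,-0.0038,0,0,0.0043,-0.0038,0,0,0.0043,-0.0037,0,0,0.0043,-0.0037,0]
}}

```text
time: 19.53
ee_pos: [0.4916, -0.2958, 0.1668]
tcp_rot: [-0.001, 1.0, -0.004, 0.0]
ft_force: [-1.6, -8.2, 3.8]
width: 0.398
```

Request:
{"op": "play_rows", "data": {
  "steps": [0,0.005,-0.0029,0,0,0.005,-0.0029,0,0,0.005,-0.0028,0,0,0.005,-0.0028,0,0,0.0055,-0.0018,0,0,0.0055,-0.0018,0,0,0.0055,-0.0018,0,0,0.0055,-0.0017,0,0,0.0057,-0.0007,0,0,0.0057,-0.0007,0,0,0.0057,-0.0007,0,0,0.0057,-0.0006,0]
}}

```text
time: 20.53
ee_pos: [0.4912, -0.227, 0.186]
tcp_rot: [-0.002, 1.0, 0.001, -0.001]
ft_force: [-0.9, 0.9, 0.3]
width: 0.402
```

```bash
python3 - <<'E'
from bench import *
from h import *
o=get_obs();print(o["time"],o["ft_force"],o["ee_pos"],o["width"])
for n in["wrist","side","scene"]:
    im=camera(n); cv2.imwrite(f"pics/{n}10.png",im[:,:,::-1])
crop("side10",280,80,130,130,4,"c2"); crop("scene10",100,70,140,130,4,"c2b")
cv2.imwrite("pics/c10ab.png",cv2.resize(np.hstack([cv2.imread("pics/c2.png"),cv2.imread("pics/c2b.png")]),(800,384)))
E
```

```text
20.5333 [-0.8879001   0.86139781  0.29914956] [ 0.49119293 -0.22695202  0.18599453] 0.4020227829225977
```

View pics/c10ab.png

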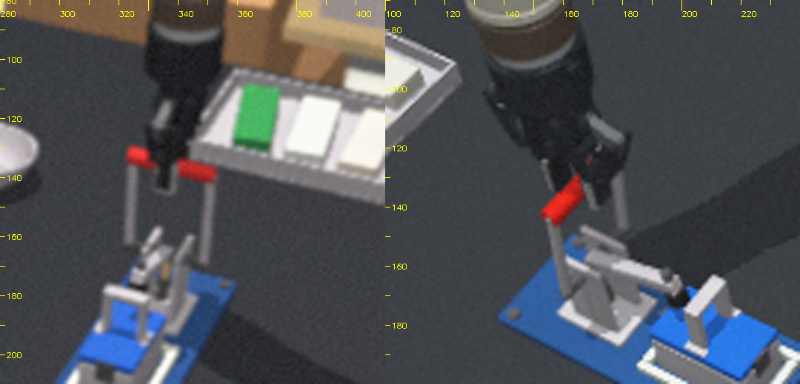

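View pics/wrist10.png

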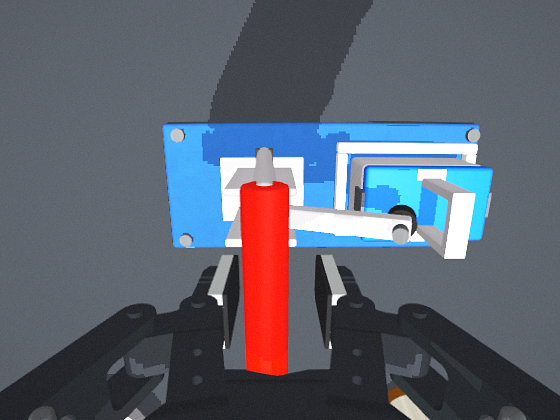

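Request:
{"op": "play_rows", "data": {
  "steps": [0,0.004,0.0001,0,0,0.004,0.0001,0,0,0.004,0.0003,0,0,0.004,0.0005,0,0,0.004,0.0008,0,0,0.004,0.001,0,0,0.004,0.0012,0,0,0.004,0.0014,0,0,0.004,0.0015,0,0,0.002,0.0007,0,0,0,0,0,0,0,0,0,0,0,0,0,0,0,0,0]
}}

```text
time: 21.85
ee_pos: [0.4915, -0.1904, 0.179]
tcp_rot: [-0.001, 1.0, -0.0, 0.0]
ft_force: [-0.1, -0.3, 0.1]
width: 0.399
```

```bash
python3 - <<'E'
from bench import *
from h import *
o=get_obs();print(o["time"],o["ft_force"],o["ee_pos"],o["width"])
for n in["wrist","side","scene"]:
    im=camera(n); cv2.imwrite(f"pics/{n}11.png",im[:,:,::-1])
crop("side11",280,80,130,130,4,"c2"); crop("scene11",100,70,140,130,4,"c2b")
cv2.imwrite("pics/c11ab.png",cv2.resize(np.hstack([cv2.imread("pics/c2.png"),cv2.imread("pics/c2b.png")]),(800,384)))
E
```

```text
21.85 [-0.1261111  -0.29740537  0.1087157 ] [ 0.4914674  -0.19037993  0.17899081] 0.3994636402906069
```

View pics/c11ab.png

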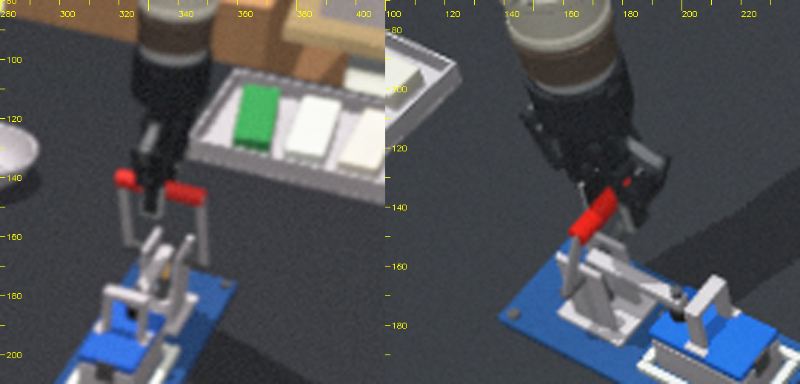

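View pics/wrist11.png

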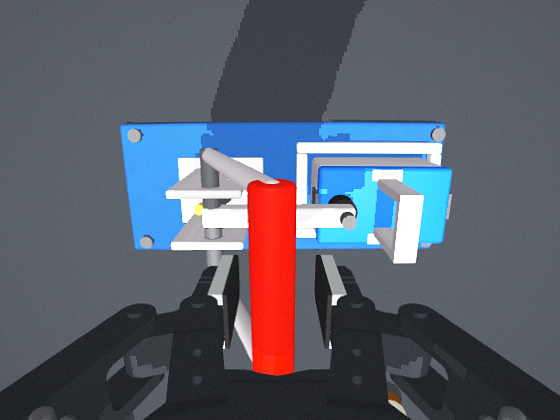

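Request:
{"op": "play_rows", "data": {
  "steps": [0,0,0,0,0,0,0,0,0,0,0,0,0,0,0,0,0,0,-0.02,0,0,0,-0.025,0,0,0,-0.025,0,0,0,-0.01,0,0,0,0,0,0,0,0,0],
  "gripper": 0.0
}}

```text
time: 22.83
ee_pos: [0.4915, -0.1902, 0.2586]
tcp_rot: [-0.002, 1.0, -0.0, 0.0]
ft_force: [1.2, 0.7, -0.6]
width: 0.997
```

Request:
{"op": "play_rows", "data": {
  "steps": [0,0,0,0,0,0,0,0,0,0,0,0,0,0,0,0,0,0,0,0,0,0,0,0,0,0,0,0,0,0,0,0,0,0,0,0,0,0,0,0,0,0,0,0,0,0,0,0,0,0,0,0,0,0,0,0,0,0,0,0,0,0,0,0,0,0,0,0,0,0,0,0,0,0,0,0,0,0,0,0]
}}

```text
time: 24.5
ee_pos: [0.4914, -0.1901, 0.2589]
tcp_rot: [-0.002, 1.0, -0.0, 0.0]
ft_force: [0.9, 0.4, 0.1]
width: 0.996
```

Request:
{"op": "play_rows", "data": {
  "steps": [0,0,0,0,0,0,0,0,0,0,0,0,0,0,0,0,0,0,0,0,0,0,0,0,0,0,0,0,0,0,0,0,0,0,0,0,0,0,0,0,0,0,0,0,0,0,0,0,0,0,0,0,0,0,0,0,0,0,0,0,0,0,0,0,0,0,0,0,0,0,0,0,0,0,0,0,0,0,0,0]
}}

```text
time: 26.17
ee_pos: [0.4914, -0.1901, 0.2589]
tcp_rot: [-0.002, 1.0, -0.0, 0.0]
ft_force: [0.6, 0.1, -0.3]
width: 0.999
```

```bash
python3 - <<'E'
from bench import *
from h import *
o=get_obs();print(o["time"],o["ft_force"],o["ee_pos"],o["width"])
W=camera_model("wrist")
for n in["wrist","side","scene"]:
    im=camera(n); cv2.imwrite(f"pics/{n}12.png",im[:,:,::-1])
crop("side12",280,80,130,130,4,"c2"); crop("scene12",100,70,140,130,4,"c2b")
cv2.imwrite("pics/c12ab.png",cv2.resize(np.hstack([cv2.imread("pics/c2.png"),cv2.imread("pics/c2b.png")]),(800,384)))
print(proj(W,[[.4918,-.1911,.1986],[.4918-.046,-.1911,.1986],[.4918,-.1422,.072]]).round(1).tolist())
E
```

```text
26.1667 [ 0.64319603  0.13436586 -0.26819899] [ 0.49136848 -0.19012176  0.25885559] 0.9992484895115199
[[274.3, 227.8], [274.4, 152.8], [325.8, 184.3]]
```

View pics/c12ab.png

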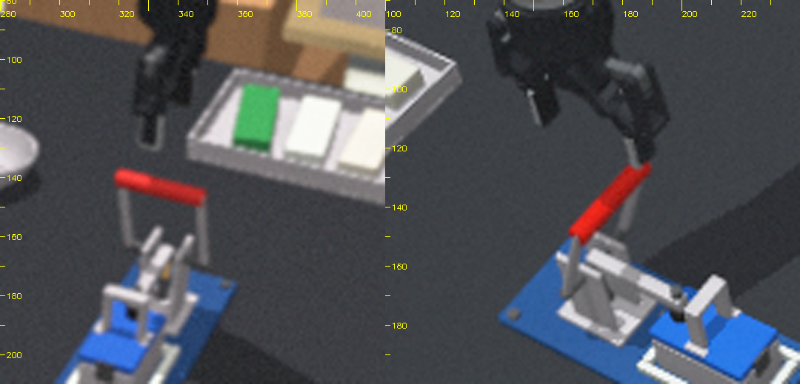

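View pics/wrist12.png

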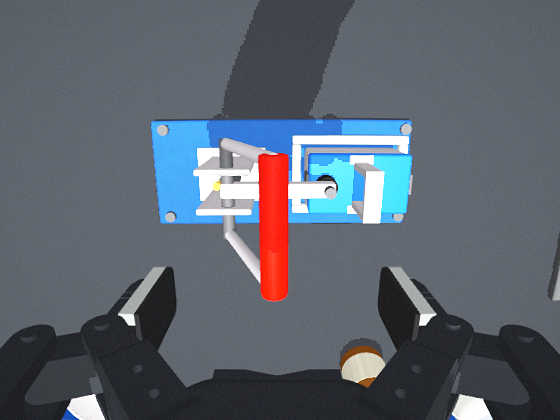

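Request:
{"op": "play_rows", "data": {
  "steps": [0,0,0.015,0,0,0,0.025,0,0,0,0.025,0,0,0,0.015,0,0,0,0,0,0,0,0,0]
}}

```text
time: 26.82
ee_pos: [0.4908, -0.1899, 0.1784]
tcp_rot: [-0.002, 1.0, 0.0, -0.001]
ft_force: [0.4, -0.3, 1.1]
width: 1.002
```

Request:
{"op": "play_rows", "data": {
  "steps": [0,0,0,0,0,0,0,0,0,0,0,0,0,0,0,0,0,0,0,0],
  "gripper": 0.6
}}

```text
time: 27.23
ee_pos: [0.4917, -0.1903, 0.1796]
tcp_rot: [-0.002, 1.0, -0.0, 0.001]
ft_force: [-0.7, -0.3, 1.1]
width: 0.404
```

Request:
{"op": "play_rows", "data": {
  "steps": [0,-0.004,0,0,0,-0.004,0,0,0,-0.0055,-0.0019,0,0,-0.0055,-0.0019,0,0,-0.0056,-0.0014,0,0,-0.0056,-0.0013,0,0,-0.0057,-0.0005,0,0,-0.0057,-0.0005,0,0,-0.0057,-0.0005,0,0,-0.0057,-0.0005,0]
}}

```text
time: 28.07
ee_pos: [0.4919, -0.243, 0.1879]
tcp_rot: [-0.002, 1.0, 0.001, 0.001]
ft_force: [-0.1, 4.3, 3.5]
width: 0.402
```

Request:
{"op": "play_rows", "data": {
  "steps": [0,-0.0057,0.0007,0,0,-0.0057,0.0007,0,0,-0.0057,0.0007,0,0,-0.0057,0.0006,0,0,-0.0055,0.0018,0,0,-0.0055,0.0018,0,0,-0.0055,0.0018,0,0,-0.0054,0.0017,0,0,-0.005,0.0029,0,0,-0.005,0.0029,0,0,-0.005,0.0028,0,0,-0.005,0.0028,0]
}}

```text
time: 29.07
ee_pos: [0.4916, -0.3085, 0.1657]
tcp_rot: [-0.002, 1.0, -0.0, -0.0]
ft_force: [0.3, -1.0, 0.0]
width: 0.398
```

```bash
python3 - <<'E'
from bench import *
from h import *
o=get_obs();print(o["time"],o["ft_force"],o["ee_pos"],o["width"])
for n in["wrist","scene"]:
    im=camera(n); cv2.imwrite(f"pics/{n}13.png",im[:,:,::-1])
cv2.imwrite("pics/c13.png",cv2.resize(np.hstack([cv2.imread("pics/wrist13.png"),cv2.imread("pics/scene13.png")]),(800,300)))
E
```

```text
29.0667 [ 0.28682342 -1.03506806  0.02036282] [ 0.49161801 -0.30851637  0.16567642] 0.39750807917688186
```

View pics/c13.png

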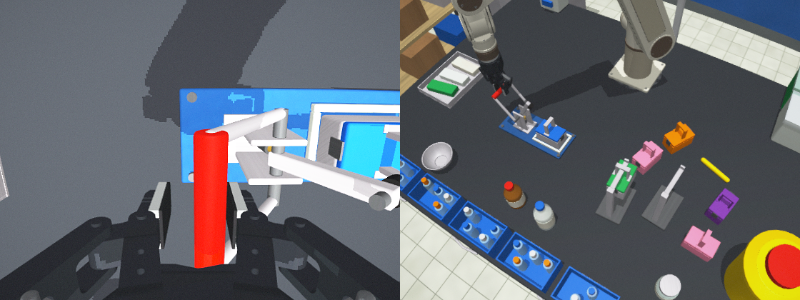

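Request:
{"op": "play_rows", "data": {
  "steps": [0,-0.0035,0.0038,0,0,-0.0035,0.004,0,0,-0.0033,0.004,0,0,-0.0033,0.0042,0,0,-0.0032,0.0044,0,0,-0.003,0.0045,0,0,-0.0028,0.0046,0,0,-0.0026,0.0046,0,0,0,0,0,0,0,0,0,0,0,0,0,0,0,0,0]
}}

```text
time: 30.17
ee_pos: [0.4921, -0.3329, 0.1324]
tcp_rot: [-0.002, 1.0, -0.0, 0.0]
ft_force: [-0.6, -0.1, 0.5]
width: 0.399
```

Request:
{"op": "play_rows", "data": {
  "steps": [0,0,0,0,0,0,0,0,0,0,0,0,0,0,0,0,0,0,0,0,0,0,0,0],
  "gripper": 0.0
}}

```text
time: 30.67
ee_pos: [0.4919, -0.333, 0.1321]
tcp_rot: [-0.002, 1.0, -0.0, 0.0]
ft_force: [0.4, 0.0, 0.9]
width: 0.992
```

Request:
{"op": "play_rows", "data": {
  "steps": [0,0,-0.01,0,0,0,-0.02,0,0,0,-0.03,0,0,0,-0.03,0,0,0,-0.03,0,0,0,-0.02,0,0,0,-0.01,0,0,0,0,0,0,0,0,0,0,0,0,0,0,0,0,0,0,0,0,0,0,0,0,0,0,0,0,0]
}}

```text
time: 31.83
ee_pos: [0.4916, -0.3329, 0.2813]
tcp_rot: [-0.002, 1.0, 0.0, -0.001]
ft_force: [-0.3, 0.1, -0.2]
width: 1.0
```

```bash
python3 - <<'E'
from bench import *
from h import *
o=get_obs();print(o["time"],o["ft_force"],o["ee_pos"],o["width"])
W=camera_model("wrist");S=camera_model("scene");D=camera_model("side")
for n in["wrist","side","scene"]:
    im=camera(n); cv2.imwrite(f"pics/{n}14.png",im[:,:,::-1])
crop("side14",280,100,110,120,5,"c2"); crop("scene14",110,90,130,120,5,"c2b")
cv2.imwrite("pics/c14ab.png",cv2.resize(np.hstack([cv2.imread("pics/c2.png"),cv2.imread("pics/c2b.png")]),(800,400)))
B=[[.4918-.046,-.3319,.1526],[.4918+.046,-.3319,.1526]]
for m in(W,S,D):print(proj(m,B).round(1).tolist())
E
```

```text
31.8333 [-0.30487992  0.13932114 -0.22857022] [ 0.49157917 -0.33286783  0.28132412] 0.9996505448102995
[[277.4, 141.5], [277.0, 252.2]]
[[148.0, 117.5], [125.4, 140.7]]
[[361.0, 137.7], [333.8, 131.2]]
```

View pics/c14ab.png

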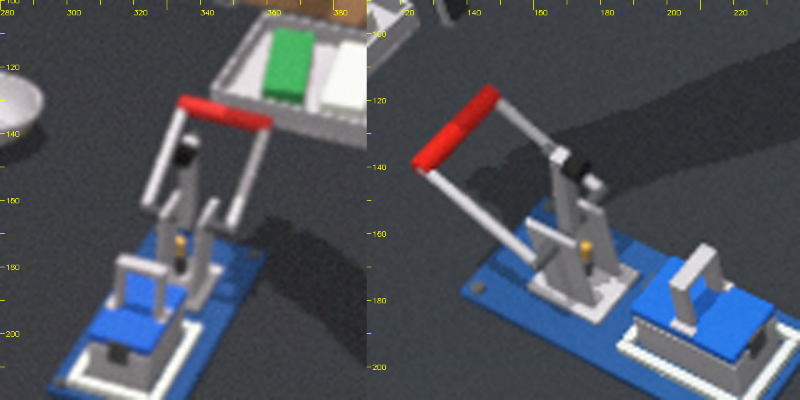

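View pics/wrist14.png

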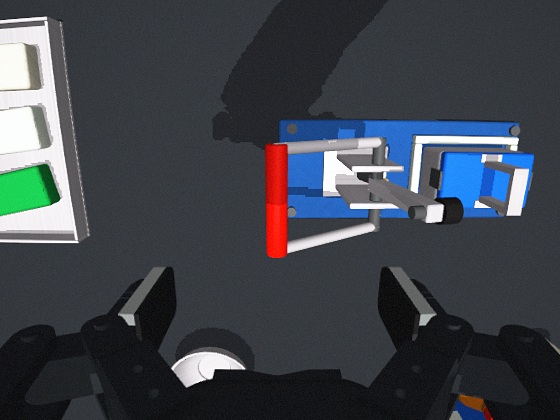

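View pics/scene14.png

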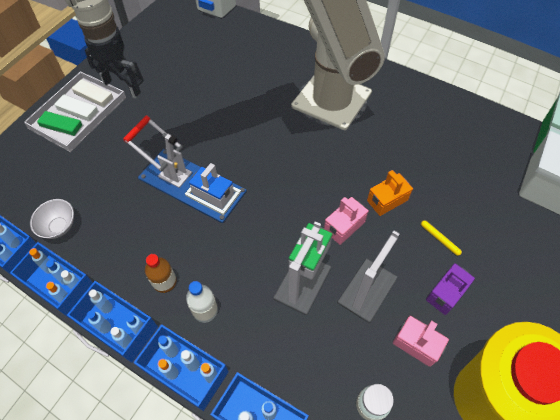

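Clamp is back at its open stop: the bar's ends project at the start's pixels. The canister sits flat in the nest, the green canister and the bottles are unmoved, and the robot is clear.

```bash
python3 -c "
from bench import *
print(hand_in())"
```

```text
the job is handed in; nothing more can be done
None
```

I finished the job and handed it in at about 32 s of the 72 s allowed; no verdict came back.

- **Canister:** I lifted the blue-lidded canister 24 mm off its hook and drew it out level. I lowered it into the nest with its long side along the clamp, touching down at the expected height, and let go.
- **Clamping:** I pushed the clamp over centre with the fingers on both sides of the bar, without gripping it. Then I lifted the gripper clear and left the clamp shut on its own for over 3 s. The pictures before reopening still showed it shut, with the pad on the lid.
- **Reopening:** I pushed the clamp back over centre to its open stop.

**Last checks:**
- The red bar appears where the measured open position predicts, to about a pixel or two.
- The canister looks flat inside the nest walls.
- By eye, the green canister, both bottles and the look-alikes are where they were at the start.
- The robot touches nothing, and the highest force I read was about 9 N.

**Disagreement:** The scene and side cameras put the station and canister up to about 4 mm off the wrist camera. One three-corner fit from the scene camera, with height left free, was off by 10 to 20 mm, so I discarded it. I placed the canister using the wrist camera, and it went in without touching the walls.

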